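Gauge a turned pin, then jog it in the bayonet-lidded tumbler

TASK

The turned brass pin needs a short deburring burst: first take its size by sliding the caliper's jaw shut until both jaws bear gently on it, then free it and put it in the tumbler's tub. Set the bayonet lid down on the tumbler with its lugs through the two entry slots and turn it clockwise until its white pointers stand in the green jog arcs, not on into the red lock where it clicks. The job finishes while you are still holding, gripping the lid firmly there, seated, against its return spring; leave the other tools on the bench where they are.

Things in the scene. Friction and masses are not known exactly. Their poses are not given: they have to be found in the camera images.
- tumbler: Small battery tumbler for deburring, fixed to the bench: grey round motor base 132 mm across, a black battery pack standing out along its +x to 102 mm from the axis, blue tub, dark bayonet collar 116 mm across. Origin: centre of its underside on the bench; z is the tub's axis. The tub is 92 mm wide inside, its flat floor at z = 40 mm.
- mouth (a point): Centre of the tumbler's round mouth, 76 mm across, in the flat rim, its top face 112 mm above the bench; axes as the tumbler's. The lip is 8 mm thick, the tub wider below. Two entry slots, 28 degrees wide and 92 mm over both, cut the lip on the +y and -y sides, each with a white mark. From the slots the lid turns clockwise (seen from above) only.
- green_arc (a point): Middle of one green jog arc on the rim, just outside the lid, 53 mm from the axis on the tumbler's +x +y diagonal; the second lies across from it. Each spans 35 to 55 degrees clockwise of an entry slot. A red arc at 86 to 96 degrees marks the lock. From 58 degrees two sprung catches are felt; past 77 degrees they click in behind the lugs.
- jog_ring (a joint): Spring ring under the lip, pushed round by the lid's lugs: rad, 0 at rest and without the lid, growing clockwise seen from above. It starts when the lid has turned 0.10 rad from the middle of the slots, so it reads the lid's turn less 0.10; middle of the green arc 0.68. It resists with 0.07 Nm at first and 0.11 Nm at the green arc, and turns the lid back when let go.
- lid: Black bayonet lid, 120 g, plug down on the bench. Origin: centre of its underside; z up, y along its bar grip. Plug 73 mm across, chamfered, z = 0 to 16 mm, two lugs at its foot on +y and -y (12 mm wide, 5 mm high, 86 mm over both); disc 92 mm across, z = 16 to 21 mm, a white pointer at each end of the bar. Half a turn brings it onto itself.
- bar_top (a point): Middle of the top of the lid's orange bar grip, 50 mm above the lid's underside: along the lid's y 72 mm, along its x 15 mm thick, 29 mm high. With the lid seated (disc on the rim) it is 146 mm above the bench and the lid's origin 96 mm, on the tumbler's axis. The lid goes in when its y lies along the tumbler's y (either way round) within 5 degrees; play 1.5 mm all round.
- pin: Turned brass pin, 120 g, standing upright on the stand's plate between the caliper jaws: round lower body 32 mm across and 20 mm high (the jaws measure this), above it a plain neck 18 mm across to grip, 45 mm high in all. Origin: centre of its underside; z along it.
- caliper: Digital caliper clamped flat in a low stand fixed to the bench: dark steel plate 84 x 176 mm, its top 10 mm above the bench. Origin: on the bench, under the middle of the plate's length; beam along the caliper's y at x = 12 mm, jaws pointing along its -x out to x = -32 mm. The fixed jaw's measuring face is at y = +55 mm; the slide with the moving jaw is on its -y side.
- caliper_slide: The caliper's slide with its display housing and the moving steel jaw (10 mm wide, 21 to 27 mm above the bench). Origin: on the bench, under the jaw's measuring face, at the caliper's x = 0; so its y in the caliper's frame is 55 mm less the jaw opening (opening 0 shut, 55 mm fully open, 32 mm on the pin). It stays where it is left and rubs with about 1 N.
- slide_grip (a point): Middle of the top face, 38 mm above the bench, of the slide's black display housing: 38 mm along the caliper's x, 54 mm along its y, underside 16 mm above the bench (6 mm above the plate). Grip it across its 38 mm. Shutting moves it along the caliper's +y; the moving jaw's face is 39 mm ahead of this point.
- masking_tape: Roll of masking tape lying flat, 91 mm across, 24 mm high; a bystander. Origin: centre of its underside.
- tape_measure: Yellow tape measure, 43 x 84 x 66 mm; a bystander. Origin: centre of its underside.
- oil_can: Small copper-coloured oil can with a thin spout, 150 mm high; a bystander. Origin: centre of its underside.
- bit_case: Orange and black drill-bit case lying flat, 78 x 125 x 24 mm; a bystander. Origin: centre of its underside.
- screwdriver: Yellow-handled screwdriver lying flat, 206 mm long; a bystander. Origin: centre of its underside.
- pliers: Red-handled pliers lying flat, 167 mm long; a bystander. Origin: centre of its underside.
- screw_tin: Open white tin, 69 mm across, 68 mm high; a bystander. Origin: centre of its underside.

How it is judged:
On the way, in this order (a step that is already met when the one before it is completed fails the run):
1. the caliper's jaws bear on the pin (2 N or more, jaws 30 to 34 mm apart) (contact force between caliper_slide and pin above 2 N and y of caliper_slide in the frame of caliper between 0.021 and 0.025 m), for 0.2 s.
2. the pin lies in the tub, let go, with the lid not yet on (horizontal distance between pin and tumbler below 0.045 m and height (world z) of pin below 0.088 m and contact force between the fingers and pin below 0.1 N and horizontal distance between lid and tumbler above 0.06 m), for 0.2 s.
3. the lid sits down on the rim at its entry slots, before the spring ring is turned (horizontal distance between lid and tumbler below 0.004 m and z of lid in the frame of tumbler below 0.099 m and value of joint jog_ring below 0.3 rad), for 0.1 s.
At the end, for the whole second after the job is handed in: The pin is in the tumbler's tub; the lid is seated (axis within 4 mm, down on the rim within 5 mm, level) and the fingers still grip it (8 N or more in all), turned 33 to 57 degrees clockwise from its entry slots (jog ring 0.48 to 0.88 rad), at rest, not locked (value of joint jog_ring between 0.48 and 0.88 rad and angle between the y axis of lid and the y axis of tumbler, either way round between 0.58 and 0.99 rad and horizontal distance between lid and tumbler below 0.004 m and z of lid in the frame of tumbler below 0.101 m and angle between lid's own z axis and vertical below 0.08 rad and contact force between the fingers and lid above 8 N and angular speed of lid below 0.1 rad/s and horizontal distance between pin and tumbler below 0.045 m and height (world z) of pin below 0.092 m); the arm keeps its last pose, push and grip.
It fails at once if the lid clicks past the catches into the lock (value of joint jog_ring above 1.25 rad).
It fails at once if the pin is squeezed hard in the caliper (over 40 N) (contact force between caliper_slide and pin above 40 N).
It fails at once if another tool on the bench is moved by more than 3 cm (distance of any of masking_tape, tape_measure, oil_can, bit_case, screwdriver, pliers, screw_tin from where it was at the start of the episode above 0.03 m).
It also fails if it takes over 72 s, if anything falls off the work surface, if the arm or the gripper's body presses on something with over 40 N, if the wrist force passes 120 N, or if a joint passes its speed limit or range.

ROBOT

A 6-joint arm with a two-finger parallel gripper is mounted at the origin on a cart in front of the work surface, level with it; the furniture and walls round the work are solid. World frame = base frame: x ahead of the robot, y to its left, z up, the work surface at z = 0. Lengths are in m, angles in rad, forces in N, time in s.
With the tool pointing down it reaches from about 0.3 to 0.775 m from the base axis. Payload 14.6 kg.
Tool frame: the origin (TCP) lies at the very end of the fingers, on their centre line; the grasp point (between the pads) lies 19 mm behind it; z points along the fingers, y is the line along which they close (so a half turn about z gives the same grasp; the last joint's range is limited). The gripper opens to 94 mm and grips with 3 to 60 N. Pads are 16 mm wide; open, the fingers measure 119 mm over their backs; the gripper's body (75 mm by 177 mm) begins 78 mm behind the grasp point.
Start: joints at [-1.381, 0.3, 1.521, -0, 1.321, -0.067], TCP at [0.14, -0.532, 0.173] pointing down, gripper open.
Joint ranges: [-3.03, 3.03], [-0.79, 2.21], [0.23, 2.52], [-1.04, 4.18], [0, 3.07], [-2.55, 2.55]. Speed limits (rad/s): [2.22, 2.22, 2.57, 3.14, 3.14, 3.14].

INTERFACE

Orientations are given as [roll, pitch, yaw] about the fixed x, y, z axes, in that order (R = Rz(yaw) Ry(pitch) Rx(roll)).
In Python, from station import ctrl gives the robot as it stands.
- The arm moves only by the tool move_arm, never from a script. Its argument "increments" is a list of rows, each a list of 7 numbers: the opening, from 0 (shut) to 1 (fully open), then the shift along the tool's x, y, z in units of 50 mm (1.0 is 50 mm), then the turn, a rotation vector about the tool's x, y, z in rad. In form: [[claw, tx, ty, tz, rx, ry, rz], ...]. A call has 1 to 20 rows; each row shifts and turns the commanded pose from where the row before left it, along the tool's axes as they then stand; what a row does not reach is not made up. A row lasts 1/10 s, in which the tool goes at most 50 mm and 8.59 degrees, less where a joint would pass 70% of its speed; a pose out of reach is approached as far as the arm can. A call is refused whole if a number of a shift passes 1 or a number of a turn 0.15, either way. A call with a gripper value outside its range is refused whole. The fingers move at their own pace and stop on an object; "force" is the grip in N (left out, the last holds). Time passes only in rows, so rows that do not move let the fingers close. It gives the time, the measured TCP pose, the force, the opening and the grip force at its end, in the units of the state.
- ctrl.get_obs(): the state, without advancing time (a new reading comes with each control period).
- ctrl.camera(name): name is "side" or "top"; returns a dict with "color" (480x640x3 uint8, blue, green, red), "K" (3x3 intrinsics, pixels), "pose" (4x4, takes a point from camera to world coordinates). Camera axes: x right, y down, z forward; pixel columns grow to the right and rows downward; lengths in m; the calibration is good to about 2 mm. A picture is of the moment at which its call begins. There is no depth.
- ctrl.hand_in(): hands the job in; it is judged then, once.
Trained networks look in a picture, given as the dict that the camera call returned (one of the last four; its "shot" number tells which), for a name from the list of things; names that differ only in an ending like _2 or _b are one class to them, and where a whole thing is asked for, a point or a joint stands for the part that bears it (a point fixed in the world has none). Each returns a list of dicts, best first, with "conf" (0 to 1); they miss things now and then, are a little off and sometimes report something else, mostly with a low value. They report only what shows in the picture. A call takes as long as a camera call.
- ctrl.cut_out(name, picture): "mask" (480x640 bool, what is visible of it) and "centre" ([row, column] in pixels, amid what is visible of it).
The state is a dict: "time_s": time; "qpos": joint angles; "joint_vel": joint speeds; "tau": joint torques, N m; "ee_pos": TCP position; "eef_rot": TCP orientation; "force": force on the tool from outside, world axes, zero at the start; "moment": the same for the moment, N m; "grip_width": finger opening in m; "grip_force": force on a finger pad.
Only numpy, scipy, OpenCV 4.12 (cv2) and the standard library are available. Lean on these libraries where they do the work, as an engineer would, in place of code of your own. Each camera call takes 0.05 s, during which the arm holds its last target. There are 200 camera calls.

## Working session

There is one attempt and no reset: what is moved stays moved. The work goes in short steps, Python scripts to look and compute and a tool call to move; the robot and the scene stay as the last step left them, time stands still between calls to the robot, and variables do not carry over. Pictures are saved under pics/ and viewed, at most 10 in all, crops included, and the job is handed in when it is done.

Besides the shell and the picture viewer there is one more tool, called after "Request:" as name([rows], argument=value, ...), one row to a line, values as JSON. move_arm: Moves the arm, as the interface text tells. Its arguments: {"type":"object","properties":{"increments":{"type":"array","items":{"type":"array","items":{"type":"number"}}},"force":{"type":"number"}},"required":["increments"]}

```bash
ls; mkdir -p pics
python3 - <<'E'
from station import ctrl
import cv2,numpy as np
for n in ("top","side"):
    p=ctrl.camera(n); cv2.imwrite(f"pics/{n}0.png",p["color"]); print(n,p["K"].round(1).tolist(),p["pose"].round(3).tolist())
    for t in ("tumbler","lid","pin","caliper","caliper_slide","bar_top"):
        r=ctrl.cut_out(t,p)
        print(t,[(np.round(d["centre"]).tolist(),round(d["conf"],2),int(d["mask"].sum())) for d in r[:2]])
print(ctrl.get_obs())
E
```

```text
pics
top [[587.9, 0.0, 318.4], [0.0, 587.9, 232.3], [0.0, 0.0, 1.0]] [[-0.025, -0.997, 0.068, 0.429], [-0.999, 0.027, 0.024, -0.263], [-0.026, -0.068, -0.997, 1.474], [0.0, 0.0, 0.0, 1.0]]
tumbler [([240.0, 212.0], 0.88, 2936)]
lid [([234.0, 317.0], 0.96, 1057), ([290.0, 414.0], 0.53, 538)]
pin [([241.0, 382.0], 0.53, 145)]
caliper [([239.0, 393.0], 0.67, 2203)]
caliper_slide [([233.0, 405.0], 0.98, 452)]
bar_top [([230.0, 315.0], 0.87, 1085)]
side [[507.2, 0.0, 315.4], [0.0, 507.2, 232.3], [0.0, 0.0, 1.0]] [[0.989, -0.069, 0.132, 0.376], [-0.149, -0.375, 0.915, -1.139], [-0.014, -0.925, -0.381, 0.444], [0.0, 0.0, 0.0, 1.0]]
tumbler [([199.0, 303.0], 0.95, 2987)]
lid [([251.0, 324.0], 0.58, 990)]
pin [([283.0, 325.0], 0.8, 380)]
caliper [([311.0, 337.0], 0.98, 3021)]
caliper_slide [([302.0, 341.0], 0.79, 630)]
bar_top [([318.0, 254.0], 0.75, 1581), ([253.0, 325.0], 0.6, 1042)]
{'time_s': 0.7, 'qpos': array([-1.38060313e+00,  2.99898382e-01,  1.52099139e+00,  2.03996815e-06,
        1.32069630e+00, -6.66119646e-02]), 'joint_vel': array([ 0.00153607,  0.00073483,  0.00125275, -0.00159038, -0.00163358,
       -0.00197404]), 'tau': array([-1.63575809e-03, -5.31578279e+01, -3.52880430e+01,  7.07482710e-02,
        2.11975956e-02,  2.88509023e-05]), 'ee_pos': array([ 0.13968593, -0.53196095,  0.17305011]), 'eef_rot': array([ 3.14158596e+00, -1.53444427e-06,  2.56804652e-01]), 'force': array([-0.3149097 , -0.56645749,  0.24980421]), 'moment': array([0.06193988, 0.00577112, 0.01907939]), 'grip_force': 0.0, 'grip_width': 0.0942138311495117}
```

Run:
```python
import cv2
a=cv2.imread("pics/top0.png")[150:330,150:450]; cv2.imwrite("pics/tc.png",cv2.resize(a,(800,480),interpolation=2))
b=cv2.imread("pics/side0.png")[150:350,200:460]; cv2.imwrite("pics/sc.png",cv2.resize(b,(780,600),interpolation=2))
```

```text
(no output)
```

View pics/tc.png

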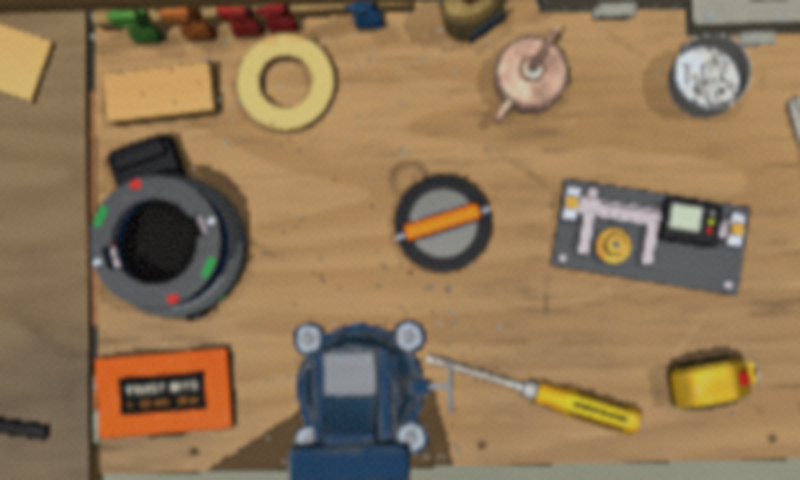

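View pics/sc.png

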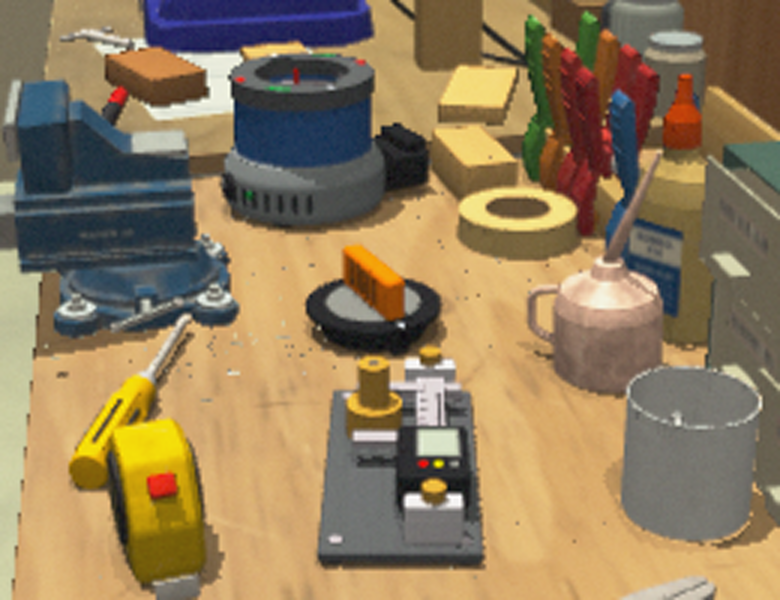

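View pics/top0.png

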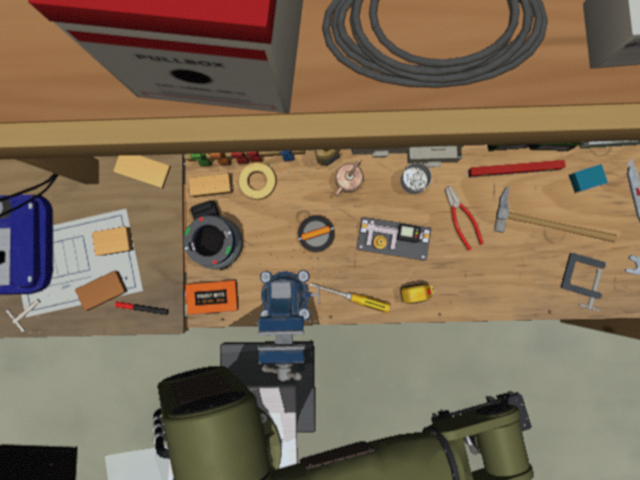

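The top view shows the tumbler's mouth at about px (209,241), with green arcs at (187,231) and (228,250). The lid bar is at (316,233) with a yaw of about 17°. The caliper plate is at (394,239) with a yaw of about -8°, the pin at (380,241) and the slide housing at (409,232). A vise stands near (285,300).

```bash
cat > h.py <<'E'
import numpy as np,cv2
from station import ctrl
def proj(P,c):
    T=np.linalg.inv(c["pose"]); q=np.asarray(P,float)@T[:3,:3].T+T[:3,3]; q=q@c["K"].T; return q[:,:2]/q[:,2:]
def onz(uv,z,c):
    uv=np.atleast_2d(uv); d=np.c_[uv,np.ones(len(uv))]@np.linalg.inv(c["K"]).T@c["pose"][:3,:3].T; o=c["pose"][:3,3]
    return o+d*((z-o[2])/d[:,2])[:,None]
def blobs(c,lo,hi,near,r,n=4,mina=4):
    hsv=cv2.cvtColor(c["color"],cv2.COLOR_BGR2HSV); m=cv2.inRange(hsv,lo,hi)
    k,l,s,ce=cv2.connectedComponentsWithStats(m)
    o=[(s[i,4],ce[i],(l==i)) for i in range(1,k) if s[i,4]>=mina and np.hypot(*(ce[i]-near))<r]
    return sorted(o,key=lambda t:-t[0])[:n]
def cyl(r,z,n=48):
    a=np.linspace(0,2*np.pi,n,endpoint=False); return np.c_[r*np.cos(a),r*np.sin(a),0*a+z]
def box(x0,x1,y0,y1,z0,z1): return np.array([[x,y,z] for x in(x0,x1) for y in(y0,y1) for z in(z0,z1)])
def place(P,x,y,w): c,s=np.cos(w),np.sin(w); return np.asarray(P)@np.array([[c,s,0],[-s,c,0],[0,0,1]])+[x,y,0]
def render(parts,pose,c,S=4):
    m=np.zeros((480*S,640*S),np.uint8)
    for P in parts:
        h=cv2.convexHull(proj(place(P,*pose),c).astype(np.float32)); cv2.fillConvexPoly(m,np.round((h+.5)*S-.5).astype(np.int32),255)
    return cv2.resize(m,(640,480),interpolation=cv2.INTER_AREA)/255.
E
python3 - <<'E'
from h import *
from scipy.optimize import minimize
cs={n:ctrl.camera(n) for n in("top","side")}
t=cs["top"]
for nm,lo,hi in(("green",(40,120,60),(85,255,255)),("red",(0,150,110),(6,255,255)),("red2",(172,150,110),(180,255,255)),("white",(0,0,140),(180,60,255))):
    for c,near,z in((t,(209,241),.112),(cs["side"],(301,176),.112)):
        for a,ce,m in blobs(c,lo,hi,near,32,5): print(nm,"top" if c is t else "side",a,ce.round(1),onz(ce,z,c)[0,:2].round(4))
a,ce,m=blobs(t,(5,150,150),(16,255,255),(316,233),25,1)[0]
v,u=np.nonzero(m);W=onz(np.c_[u,v],.05,t)[:,:2];w=np.linalg.eigh(np.cov(W.T))[1][:,1];print("bar",W.mean(0).round(4),np.degrees(np.arctan2(*w[::-1])))
M={"tumbler":([cyl(.066,0),cyl(.066,.04)],),}
models={"lid":[np.r_[cyl(.0365,0),cyl(.0365,.016)],np.r_[cyl(.046,.016),cyl(.046,.021)],box(-.0075,.0075,-.036,.036,.021,.05)],
"pin":[np.r_[cyl(.016,.01),cyl(.016,.03)],np.r_[cyl(.009,.03),cyl(.009,.055)]],
"caliper":[box(-.042,.042,-.088,.088,0,.01)]}
init={"lid":(.43,-.26,.3),"pin":(.41,-.42,0),"caliper":(.42,-.45,-.14)}
for k,P in models.items():
    ms={}
    for n,c in cs.items():
        r=[d for d in ctrl.cut_out(k,c) if d["conf"]>.4]
        if r: ms[n]=r[0]["mask"].astype(float)
    for use in (["top"],["side"],["top","side"]):
        use=[n for n in use if n in ms]
        if not use: continue
        x0=init[k]
        if use: 
            n0=use[0]; v,u=np.nonzero(ms[n0]); x0=(*onz([u.mean(),v.mean()],.02,cs[n0])[0,:2],init[k][2])
        f=lambda p:sum(((render(P,p,cs[n])-cv2.GaussianBlur(ms[n],(0,0),.5))**2).sum() for n in use)
        r=minimize(f,x0,method="Nelder-Mead",options=dict(initial_simplex=np.array(x0)+np.array([[0,0,0],[.01,0,0],[0,.01,0],[0,0,.1]]),maxiter=80))
        print(k,use,r.x.round(4),round(r.fun,1))
E
```

```text
green top 19 [227.7 250. ] [ 0.4867 -0.0175]
green top 16 [187.1 230.8] [0.5341 0.0771]
green side 6 [292.5 179. ] [ 0.4878 -0.0109]
green side 4 [308.5 168. ] [0.5373 0.0775]
red top 10 [200.4 218.5] [0.5621 0.0456]
red top 7 [214.4 261.9] [0.46  0.014]
white top 8 [185.9 247.9] [0.4943 0.0805]
white top 7 [229.  232.3] [ 0.528  -0.0211]
white top 4 [193.2 248. ] [0.4935 0.0632]
white side 11 [289.4 205.5] [ 0.4617 -0.194 ]
white side 5 [309.8 178.6] [ 0.5276 -0.0155]
white side 4 [295.5 177. ] [0.4965 0.0042]
bar [ 0.5264 -0.2205] 105.69594845859368
lid ['top'] [ 0.5257 -0.2212  0.2807] 13.6
lid ['side'] [ 0.5265 -0.2187  0.1938] 96.2
lid ['top', 'side'] [ 0.5258 -0.221   0.2044] 113.8
pin ['top'] [ 0.5001 -0.3767  0.0659] 4.1
pin ['side'] [ 0.515  -0.4943  0.2153] 2286.8
pin ['top', 'side'] [ 0.5056 -0.4936  0.4136] 2558.2
caliper ['top'] [ 0.5089 -0.4141 -0.1839] 135.8
caliper ['side'] [ 0.5105 -0.4077 -0.1833] 463.1
caliper ['top', 'side'] [ 0.5097 -0.411  -0.1812] 694.6
```

Run:
```python
from h import *
from scipy.optimize import minimize
t=ctrl.camera("top"); s=ctrl.camera("side")
hsv=cv2.cvtColor(t["color"],cv2.COLOR_BGR2HSV)
m=cv2.inRange(hsv,(0,0,30),(180,75,125)); m[:,:350]=0;m[:,440:]=0;m[:212]=0;m[:212]=0;m[268:]=0
k,l,st,ce=cv2.connectedComponentsWithStats(m);i=1+st[1:,4].argmax()
v,u=np.nonzero(l==i);W=onz(np.c_[u,v],.01,t)[:,:2].astype(np.float32);print(st[i],cv2.minAreaRect(W))
for c,nm in((t,"top"),(s,"side")):
  for d in ctrl.cut_out("caliper_slide",c)[:1]:
    v,u=np.nonzero(d["mask"]);print(nm,"slide bbox",u.min(),u.max(),v.min(),v.max())
    P=[box(-.019,.019,-.027,.027,.016,.038)]
    mm=d["mask"].astype(float)
    if nm=="top":
        # drop thin jaw
        mm=cv2.morphologyEx(mm,cv2.MORPH_OPEN,np.ones((9,9)))
        f=lambda p:((render(P,p,c)-mm)**2).sum(); x0=np.array([.525,-.445,-.16])
        r=minimize(f,x0,method="Nelder-Mead",options=dict(initial_simplex=x0+np.array([[0,0,0],[.01,0,0],[0,.01,0],[0,0,.1]])));print(r.x.round(4),r.fun)
  for a,ce,_ in blobs(c,(15,150,110),(28,255,255),(395,240) if nm=="top" else (335,290),45,4): print(nm,"gold",a,ce.round(1),onz(ce,.03,c)[0,:2].round(4))
for d in ctrl.cut_out("pin",s): print("pin side",d["conf"],d["centre"],onz(np.array(d["centre"])[::-1],.033,s).round(3))
a=t["color"][200:280,350:440]; cv2.imwrite("pics/cal.png",cv2.resize(a,(675,600),interpolation=cv2.INTER_CUBIC))
```

```text
[ 357  217   74   44 1512] ((0.5094491839408875, -0.4134153127670288), (0.17547695338726044, 0.08354994654655457), 79.31513214111328)
top slide bbox 391 420 224 248
[ 0.5201 -0.4466 -0.0795] 20.568473663975393
top gold 98 [379.3 241.5] [ 0.5012 -0.3763]
top gold 6 [426.  235.5] [ 0.5129 -0.491 ]
top gold 5 [363.8 225.4] [ 0.5419 -0.3397]
side slide bbox 317 356 292 318
side gold 191 [323.6 280.2] [ 0.5015 -0.363 ]
side gold 39 [344.1 311.6] [ 0.5158 -0.4712]
side gold 29 [343. 267.] [ 0.5451 -0.3181]
pin side 0.84 [284.3, 322.4] [[ 0.496 -0.383  0.033]]
```

View pics/cal.png

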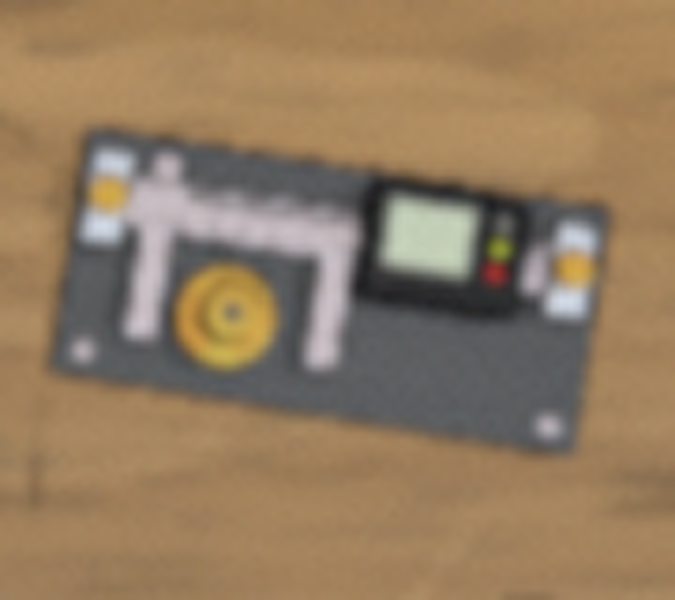

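The gripper is to straddle the housing at about (0.5195, -0.447), with a yaw of 1.384.

Request:
move_arm([
  [1, 0, 0, 0, 0, 0, -0.141],
  [1, 0, 0, 0, 0, 0, -0.141],
  [1, 0, 0, 0, 0, 0, -0.141],
  [1, 0, 0, 0, 0, 0, -0.141],
  [1, 0, 0, 0, 0, 0, -0.141],
  [1, 0, 0, 0, 0, 0, -0.141],
  [1, 0, 0, 0, 0, 0, -0.141],
  [1, 0, 0, 0, 0, 0, -0.141],
])

```text
time_s: 2.15
ee_pos: [0.1397, -0.532, 0.173]
eef_rot: [-3.142, 0.0, 1.391]
force: [0.2, -0.4, 0.3]
grip_width: 0.0941
grip_force: 0.0
```

Request:
move_arm([
  [1, 0.18, 0.42, 0, 0, 0, 0],
  [1, 0.18, 0.42, 0, 0, 0, 0],
  [1, 0.18, 0.42, 0, 0, 0, 0],
  [1, 0.18, 0.42, 0, 0, 0, 0],
  [1, 0.18, 0.42, 0, 0, 0, 0],
  [1, 0.18, 0.42, 0, 0, 0, 0],
  [1, 0.18, 0.42, 0, 0, 0, 0],
  [1, 0.18, 0.42, 0, 0, 0, 0],
  [1, 0.18, 0.42, 0, 0, 0, 0],
  [1, 0.18, 0.42, 0, 0, 0, 0],
  [1, 0.18, 0.42, 0, 0, 0, 0],
  [1, 0.18, 0.42, 0, 0, 0, 0],
  [1, 0.18, 0.42, 0, 0, 0, 0],
  [1, 0.18, 0.42, 0, 0, 0, 0],
  [1, 0.18, 0.42, 0, 0, 0, 0],
  [1, 0.18, 0.42, 0, 0, 0, 0],
  [1, 0.2, 0.42, 0, 0, 0, 0],
  [1, 0, 0, 0, 0, 0, 0],
])

```text
time_s: 3.95
ee_pos: [0.5209, -0.4454, 0.1724]
eef_rot: [-3.141, -0.001, 1.387]
force: [-0.7, 0.2, -0.6]
grip_width: 0.094
grip_force: 0.0
```

Request:
move_arm([
  [1, 0, 0, 0.6, 0, 0, 0],
  [1, 0, 0, 0.6, 0, 0, 0],
  [1, 0, 0, 0.5, 0, 0, 0],
  [1, 0, 0, 0.5, 0, 0, 0],
  [1, 0, 0, 0.4, 0, 0, 0],
  [1, 0, 0, 0.3, 0, 0, 0],
  [1, 0, 0, 0.2, 0, 0, 0],
  [1, 0, 0, 0, 0, 0, 0],
])

```text
time_s: 4.75
ee_pos: [0.5184, -0.4464, 0.017]
eef_rot: [-3.14, -0.001, 1.385]
force: [-0.2, -0.1, -0.2]
grip_width: 0.094
grip_force: 0.0
```

Request:
move_arm([
  [0.2, 0, 0, 0, 0, 0, 0],
  [0.2, 0, 0, 0, 0, 0, 0],
  [0.2, 0, 0, 0, 0, 0, 0],
  [0.2, 0, 0, 0, 0, 0, 0],
  [0.2, 0, 0, 0, 0, 0, 0],
  [0.2, 0, 0, 0, 0, 0, 0],
  [0.2, 0, 0, 0, 0, 0, 0],
], force=15)

```text
time_s: 5.45
ee_pos: [0.519, -0.4466, 0.0181]
eef_rot: [3.142, -0.0, 1.385]
force: [-0.6, 0.3, 0.2]
grip_width: 0.0416
grip_force: 0.0
```

Request:
move_arm([
  [0.2, 0, 0, 0, 0, 0, 0],
  [0.2, 0, 0, 0, 0, 0, 0],
  [0.2, 0, 0, 0, 0, 0, 0],
  [0.2, 0, 0, 0, 0, 0, 0],
])

```text
time_s: 5.85
ee_pos: [0.519, -0.4466, 0.018]
eef_rot: [-3.142, -0.0, 1.385]
force: [0.9, 1.0, 0.3]
grip_width: 0.0186
grip_force: 0.0
```

Run:
```python
from h import *
s=ctrl.camera("side")
a=s["color"][230:340,270:400]; cv2.imwrite("pics/grip.png",cv2.resize(a,(709,600),interpolation=cv2.INTER_CUBIC))
```

```text
(no output)
```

View pics/grip.png

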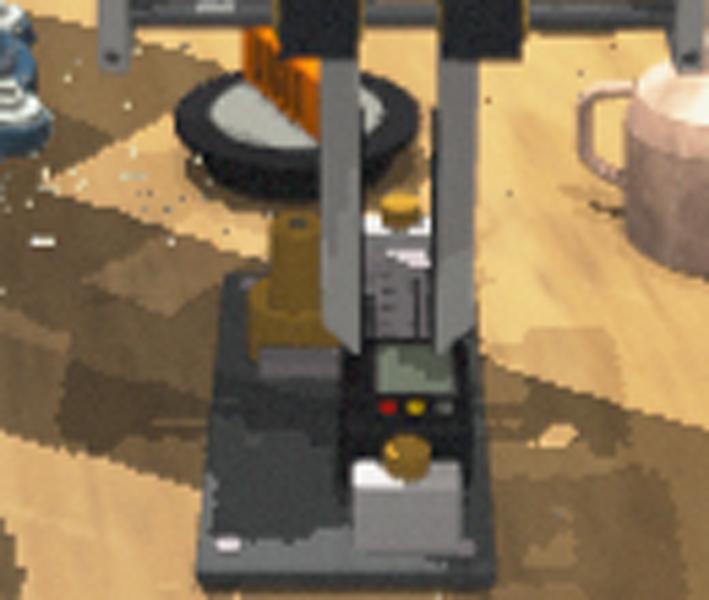

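The fingers closed to 18.6 mm with no contact force. At side px (334,293) they appear to straddle the beam ahead of the housing, so I'll check the projections before going on.

Run:
```python
from h import *
s=ctrl.camera("side");t=ctrl.camera("top");o=ctrl.get_obs();print(o["ee_pos"],o["grip_width"])
for c in(t,s):
    print(proj([o["ee_pos"],[.5195,-.4466,.038]],c).round(1))
    for d in ctrl.cut_out("caliper_slide",c)[:1]: print("slide",d["conf"],d["centre"],d["mask"].sum())
a=cv2.resize(t["color"][200:280,350:440],(400,356),interpolation=cv2.INTER_CUBIC);b=cv2.resize(s["color"][260:340,300:380],(356,356),interpolation=cv2.INTER_CUBIC)
cv2.imwrite("pics/g2.png",np.hstack([a,b]))
```

```text
[ 0.51903346 -0.44664345  0.01806812] 0.018948601313064157
[[407.1 233.8]
 [408.1 233.1]]
[[342.9 309.9]
 [343.3 299. ]]
slide 0.74 [302.6, 339.9] 591
```

View pics/g2.png

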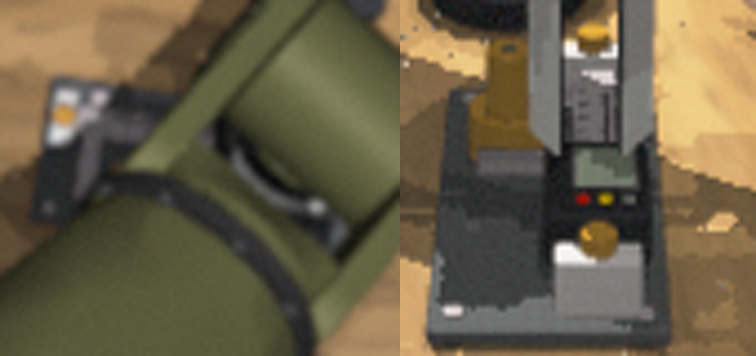

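Request:
move_arm([
  [1, 0, 0, 0, 0, 0, 0],
  [1, 0, 0, 0, 0, 0, 0],
  [1, 0, 0, 0, 0, 0, 0],
  [1, 0, 0, 0, 0, 0, 0],
  [1, 0, 0, 0, 0, 0, 0],
  [1, 0, 0, 0, 0, 0, 0],
  [1, 0, 0, 0, 0, 0, 0],
  [1, 0, 0, 0, 0, 0, 0],
])

```text
time_s: 6.9
ee_pos: [0.519, -0.4466, 0.0181]
eef_rot: [3.142, -0.0, 1.385]
force: [0.0, 0.6, -0.1]
grip_width: 0.0792
grip_force: 0.0
```

Run:
```python
from h import *
s=ctrl.camera("side");t=ctrl.camera("top");o=ctrl.get_obs();print(o["ee_pos"],o["grip_width"])
T=o["ee_pos"];R=cv2.Rodrigues(np.zeros(3))[0]
y=o["eef_rot"][2];ty=np.array([np.sin(y),-np.cos(y),0])
w=o["grip_width"]/2
P=[T+ty*w,T-ty*w,T+ty*w+[0,0,.029],T-ty*w+[0,0,.029]]
p=proj(P,s);print(p.round(1))
a=s["color"][200:350,240:440].copy();a=cv2.resize(a,(800,600),interpolation=cv2.INTER_CUBIC)
for q,c in zip(p,[(0,0,255)]*2+[(255,0,0)]*2): cv2.drawMarker(a,tuple(((q-[240,200]+.5)*4).astype(int).tolist()),c,0,12,1)
cv2.imwrite("pics/g3.png",a)
```

```text
[ 0.51900725 -0.44661293  0.01806209] 0.08743119005753211
[[370.2 310.1]
 [315.7 309.7]
 [370.7 294.2]
 [315.4 293.9]]
```

View pics/g3.png

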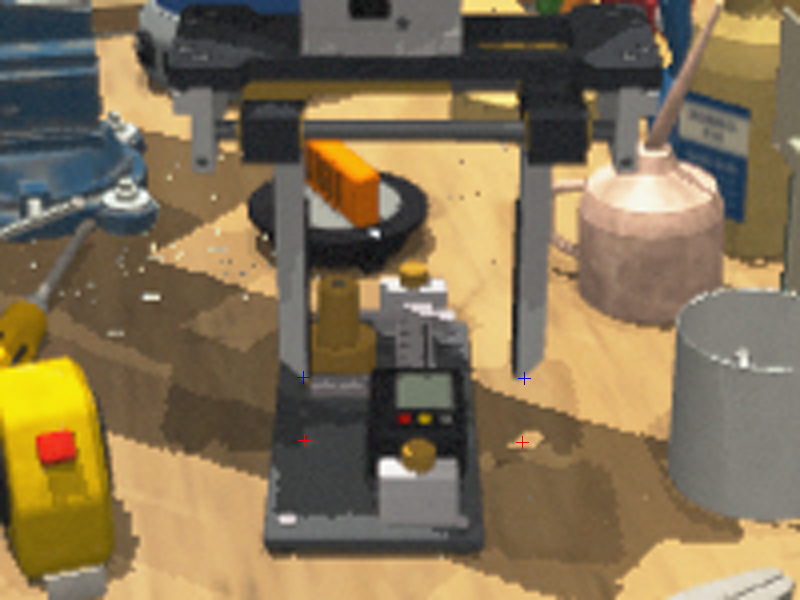

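In the side picture the fingertips sit at px (315,294) and (370,294). The reported TCP projects to row 310, so they are either about 29 mm higher or about 45 mm further in +y than reported. A gentle touch test will settle which.

Request:
move_arm([
  [1, 0, 0, 0.06, 0, 0, 0],
  [1, 0, 0, 0.04, 0, 0, 0],
  [1, 0, 0, 0.04, 0, 0, 0],
  [1, 0, 0, 0, 0, 0, 0],
])

```text
time_s: 7.4
ee_pos: [0.5188, -0.4465, 0.0106]
eef_rot: [-3.141, -0.0, 1.385]
force: [0.2, -0.2, 0.0]
grip_width: 0.0941
grip_force: 0.0
```

Request:
move_arm([
  [1, 0, 0, 0.04, 0, 0, 0],
  [1, 0, 0, 0.03, 0, 0, 0],
  [1, 0, 0, 0, 0, 0, 0],
])

```text
time_s: 7.7
ee_pos: [0.5189, -0.4465, 0.0072]
eef_rot: [-3.141, -0.0, 1.385]
force: [0.4, 0.5, 0.4]
grip_width: 0.0938
grip_force: 0.0
```

Request:
move_arm([
  [1, 0, 0, 0.04, 0, 0, 0],
  [1, 0, 0, 0.04, 0, 0, 0],
  [1, 0, 0, 0, 0, 0, 0],
])

```text
time_s: 8.0
ee_pos: [0.5189, -0.4465, 0.0031]
eef_rot: [-3.141, -0.0, 1.385]
force: [-0.3, -0.1, -0.6]
grip_width: 0.0938
grip_force: 0.0
```

Request:
move_arm([
  [1, 0, 0, 0.04, 0, 0, 0],
  [1, 0, 0, 0.04, 0, 0, 0],
  [1, 0, 0, 0, 0, 0, 0],
])

```text
time_s: 8.3
ee_pos: [0.5189, -0.4465, -0.0009]
eef_rot: [-3.141, -0.0, 1.385]
force: [-1.1, -0.6, -0.2]
grip_width: 0.0938
grip_force: 0.0
```

Run:
```python
from h import *
s=ctrl.camera("side");o=ctrl.get_obs();print(o["ee_pos"],o["force"],o["grip_width"])
hsv=cv2.cvtColor(s["color"],cv2.COLOR_BGR2HSV)
for c in (310,311,312,313,371,372,373,374): print(c,hsv[285:312,c,1].tolist())
```

```text
[ 0.51893834 -0.44655508 -0.00065174] [-0.51423359  0.94911117  0.89283345] 0.09408510765503651
310 [9, 10, 12, 8, 10, 8, 6, 10, 12, 12, 16, 10, 14, 6, 10, 12, 12, 12, 11, 6, 9, 5, 0, 5, 6, 20, 19]
311 [13, 11, 5, 13, 9, 9, 7, 9, 9, 6, 9, 9, 7, 7, 15, 13, 7, 11, 11, 7, 8, 10, 11, 0, 10, 10, 26]
312 [20, 24, 46, 15, 7, 13, 7, 29, 31, 32, 8, 25, 6, 40, 27, 0, 11, 21, 15, 12, 12, 28, 16, 14, 5, 7, 23]
313 [9, 14, 10, 15, 6, 28, 12, 12, 23, 5, 15, 16, 11, 6, 0, 13, 12, 17, 34, 14, 16, 20, 14, 11, 4, 4, 12]
371 [119, 117, 120, 116, 115, 116, 115, 123, 121, 123, 123, 124, 124, 122, 122, 122, 113, 109, 111, 106, 120, 106, 120, 121, 124, 117, 117]
372 [112, 84, 86, 89, 93, 89, 84, 92, 79, 34, 14, 9, 26, 24, 0, 46, 18, 52, 75, 86, 103, 115, 119, 122, 128, 123, 122]
373 [0, 11, 23, 9, 9, 13, 13, 9, 4, 12, 14, 7, 7, 7, 4, 3, 10, 13, 6, 23, 66, 123, 115, 124, 114, 114, 117]
374 [3, 3, 7, 11, 11, 12, 12, 14, 12, 10, 12, 16, 8, 10, 4, 10, 10, 10, 10, 21, 69, 115, 118, 113, 107, 113, 115]
```

There was no contact even at a reported z of -0.001, so the true fingertips are about 29 mm above the reported TCP. I'll work with real z = reported z + 0.029, and go down to real z of about 0.017 to grip.

Request:
move_arm([
  [1, 0, 0, 0.08, 0, 0, 0],
  [1, 0, 0, 0.08, 0, 0, 0],
  [1, 0, 0, 0.06, 0, 0, 0],
  [1, 0, 0, 0, 0, 0, 0],
])

```text
time_s: 8.75
ee_pos: [0.5187, -0.4464, -0.0122]
eef_rot: [-3.141, -0.001, 1.385]
force: [0.0, -0.2, -0.1]
grip_width: 0.0938
grip_force: 0.0
```

Request:
move_arm([
  [0.3, 0, 0, 0, 0, 0, 0],
  [0.3, 0, 0, 0, 0, 0, 0],
  [0.3, 0, 0, 0, 0, 0, 0],
  [0.3, 0, 0, 0, 0, 0, 0],
  [0.3, 0, 0, 0, 0, 0, 0],
  [0.3, 0, 0, 0, 0, 0, 0],
  [0.3, 0, 0, 0, 0, 0, 0],
  [0.3, 0, 0, 0, 0, 0, 0],
  [0.3, 0, 0, 0, 0, 0, 0],
  [0.3, 0, 0, 0, 0, 0, 0],
], force=15)

```text
time_s: 9.75
ee_pos: [0.5215, -0.4468, -0.0114]
eef_rot: [3.136, 0.001, 1.385]
force: [18.7, -3.4, -9.3]
grip_width: 0.0376
grip_force: 15.0
```

Request:
move_arm([
  [0.3, 0, 0.05, 0, 0, 0, 0],
  [0.3, 0.06, 0, 0, 0, 0, 0],
  [0.3, 0.06, 0, 0, 0, 0, 0],
  [0.3, 0.06, 0, 0, 0, 0, 0],
  [0.3, 0.06, 0, 0, 0, 0, 0],
  [0.3, 0, 0, 0, 0, 0, 0],
])

```text
time_s: 10.35
ee_pos: [0.5238, -0.4348, -0.0115]
eef_rot: [-3.141, -0.0, 1.385]
force: [0.8, 1.1, -0.9]
grip_width: 0.0379
grip_force: 15.0
```

Run:
```python
from h import *
s=ctrl.camera("side")
a=s["color"][250:330,290:390]; cv2.imwrite("pics/g4.png",cv2.resize(a,(750,600),interpolation=cv2.INTER_CUBIC))
```

```text
(no output)
```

View pics/g4.png

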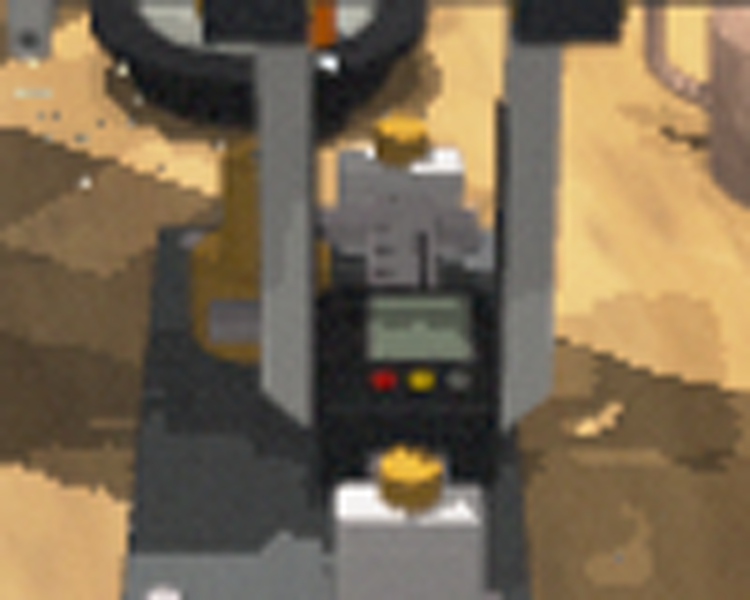

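The fingers hold the housing at about px (343,298), and the jaw has moved 12 mm towards the pin. I'll continue in small steps.

Request:
move_arm([
  [0.3, 0.03, 0, 0, 0, 0, 0],
  [0.3, 0.03, 0, 0, 0, 0, 0],
  [0.3, 0.03, 0, 0, 0, 0, 0],
  [0.3, 0, 0, 0, 0, 0, 0],
])

```text
time_s: 10.8
ee_pos: [0.5245, -0.4307, -0.0115]
eef_rot: [-3.141, -0.0, 1.385]
force: [0.9, -0.2, -2.9]
grip_width: 0.038
grip_force: 15.0
```

Request:
move_arm([
  [0.3, 0.02, 0, 0, 0, 0, 0],
  [0.3, 0, 0, 0, 0, 0, 0],
])

```text
time_s: 11.0
ee_pos: [0.5247, -0.4299, -0.0115]
eef_rot: [-3.142, 0.0, 1.385]
force: [1.2, -1.7, -3.1]
grip_width: 0.0378
grip_force: 15.0
```

Request:
move_arm([
  [0.3, 0.02, 0, 0, 0, 0, 0],
  [0.3, 0, 0, 0, 0, 0, 0],
])

```text
time_s: 11.2
ee_pos: [0.5248, -0.4297, -0.0115]
eef_rot: [3.141, 0.001, 1.385]
force: [1.7, -7.6, -5.9]
grip_width: 0.0378
grip_force: 15.0
```

The jaws now bear at about 7 N. I'll hold, then back off about 15 mm and release.

Request:
move_arm([
  [0.3, 0, 0, 0, 0, 0, 0],
  [0.3, 0, 0, 0, 0, 0, 0],
  [0.3, 0, 0, 0, 0, 0, 0],
  [0.3, 0, 0, 0, 0, 0, 0],
])

```text
time_s: 11.6
ee_pos: [0.5248, -0.4296, -0.0115]
eef_rot: [3.141, 0.001, 1.385]
force: [0.8, -6.6, -5.0]
grip_width: 0.0377
grip_force: 15.0
```

Request:
move_arm([
  [0.3, -0.06, 0, 0, 0, 0, 0],
  [0.3, -0.06, 0, 0, 0, 0, 0],
  [0.3, -0.06, 0, 0, 0, 0, 0],
  [0.3, -0.06, 0, 0, 0, 0, 0],
  [0.3, -0.06, 0, 0, 0, 0, 0],
  [0.3, 0, 0, 0, 0, 0, 0],
  [0.8, 0, 0, 0, 0, 0, 0],
  [0.8, 0, 0, 0, 0, 0, 0],
  [0.8, 0, 0, 0, 0, 0, 0],
  [0.8, 0, 0, 0, 0, 0, 0],
  [0.8, 0, 0, -0.5, 0, 0, 0],
  [0.8, 0, 0, -0.5, 0, 0, 0],
  [0.8, 0, 0, -0.5, 0, 0, 0],
  [0.8, 0, 0, -0.5, 0, 0, 0],
  [0.8, 0, 0, 0, 0, 0, 0],
])

```text
time_s: 13.1
ee_pos: [0.5234, -0.4447, 0.0926]
eef_rot: [3.137, 0.003, 1.385]
force: [-0.6, 0.8, 0.7]
grip_width: 0.075
grip_force: 0.0
```

Run:
```python
from h import *
o=ctrl.get_obs();print(o["ee_pos"],o["eef_rot"],o["grip_width"])
t=ctrl.camera("top");s=ctrl.camera("side")
for c,n in((t,"top"),(s,"side")):
    for d in ctrl.cut_out("pin",c)[:2]:
        v,u=np.nonzero(d["mask"]); print(n,d["conf"],d["centre"],d["mask"].sum(),u.min(),u.max(),v.min(),v.max())
p=np.array([.503,-.3755,0])
print(proj([p+[0,0,.055],p+[0,0,.01]],s), proj([p+[0,0,.055]],t))
```

```text
[ 0.52335458 -0.44474568  0.09259627] [3.13654768 0.00325842 1.38489119] 0.07497191090696773
side 0.89 [281.8, 324.7] 344 316 333 268 292
side 0.47 [301.3, 340.5] 658 317 356 290 317
[[325.50616103 270.44858963]
 [325.66985947 293.66879978]] [[379.70139893 240.25124382]]
```

Request:
move_arm([
  [0.45, 0.275, -0.135, 0, 0, 0, 0],
  [0.45, 0.275, -0.135, 0, 0, 0, 0],
  [0.45, 0.275, -0.135, 0, 0, 0, 0],
  [0.45, 0.275, -0.135, 0, 0, 0, 0],
  [0.45, 0.275, -0.135, 0, 0, 0, 0],
  [0.45, 0, 0, 0, 0, 0, 0],
  [0.45, 0, 0, 0.4, 0, 0, 0],
  [0.45, 0, 0, 0.3, 0, 0, 0],
  [0.45, 0, 0, 0.1, 0, 0, 0],
  [0.45, 0, 0, 0, 0, 0, 0],
])

```text
time_s: 14.3
ee_pos: [0.5013, -0.3698, 0.0473]
eef_rot: [-3.14, -0.001, 1.385]
force: [-1.2, -0.8, -0.7]
grip_width: 0.0419
grip_force: 0.0
```

Run:
```python
from h import *
o=ctrl.get_obs();print(o["ee_pos"],o["eef_rot"],o["grip_width"])
s=ctrl.camera("side")
e=o["ee_pos"];y=o["eef_rot"][2];ty=np.array([np.sin(y),-np.cos(y),0]);w=o["grip_width"]/2
p=proj([e+ty*w+[0,0,.029],e-ty*w+[0,0,.029],[.5014,-.3708,.055],[.5014,-.3708,.01]],s);print(p)
a=cv2.resize(s["color"][230:310,275:375],(750,600),interpolation=cv2.INTER_CUBIC)
for q in p: cv2.drawMarker(a,tuple(((q-[275,230]+.5)*7.5).astype(int).tolist()),(0,0,255),0,12,1)
cv2.imwrite("pics/g5.png",a)
```

```text
[ 0.50125252 -0.36982292  0.04733008] [-3.13978337e+00 -9.99921009e-04  1.38457482e+00] 0.04193801650987629
[[336.22369472 257.81791096]
 [311.50201674 257.74207623]
 [324.12418919 269.30428692]
 [324.3139039  292.43933569]]
```

View pics/g5.png

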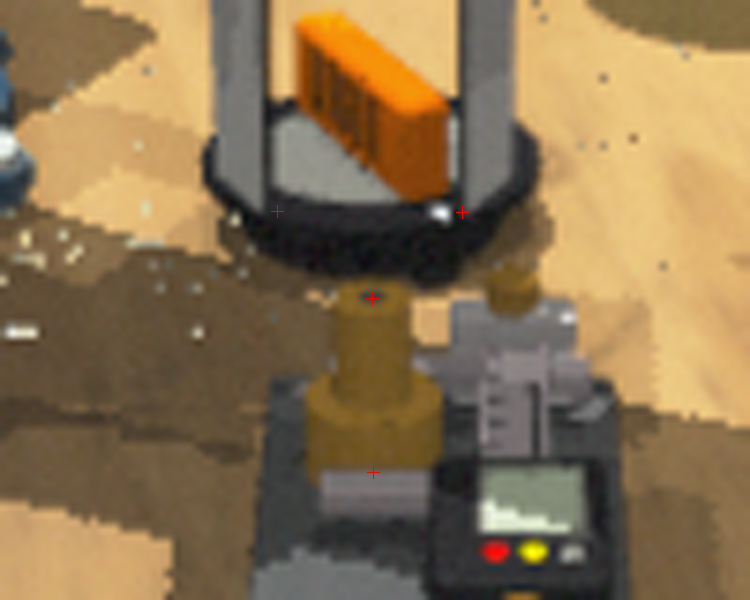

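The pin's top is at px (324,269), midway between the open fingers, so I'll descend and grip the neck.

Request:
move_arm([
  [0.45, 0, 0.02, 0.25, 0, 0, 0],
  [0.45, 0, 0, 0.25, 0, 0, 0],
  [0.45, 0, 0, 0.2, 0, 0, 0],
  [0.45, 0, 0, 0.12, 0, 0, 0],
  [0.45, 0, 0, 0, 0, 0, 0],
])

```text
time_s: 14.85
ee_pos: [0.5022, -0.3697, 0.0064]
eef_rot: [-3.14, -0.001, 1.385]
force: [-0.2, 0.1, 0.2]
grip_width: 0.0423
grip_force: 0.0
```

Request:
move_arm([
  [0.05, 0, 0, 0, 0, 0, 0],
  [0.05, 0, 0, 0, 0, 0, 0],
  [0.05, 0, 0, 0, 0, 0, 0],
  [0.05, 0, 0, 0, 0, 0, 0],
  [0.05, 0, 0, 0, 0, 0, 0],
  [0.05, 0, 0, 0, 0, 0, 0],
  [0.05, 0, 0, 0, 0, 0, 0],
], force=25)

```text
time_s: 15.55
ee_pos: [0.5028, -0.3702, 0.0079]
eef_rot: [3.141, 0.0, 1.385]
force: [-0.9, 0.4, 4.0]
grip_width: 0.017
grip_force: 25.0
```

Request:
move_arm([
  [0.05, 0, 0, -0.2, 0, 0, 0],
  [0.05, 0, 0, -0.45, 0, 0, 0],
  [0.05, 0, 0, -0.45, 0, 0, 0],
  [0.05, 0, 0, -0.45, 0, 0, 0],
  [0.05, 0, 0, -0.45, 0, 0, 0],
  [0.05, 0, 0, -0.45, 0, 0, 0],
  [0.05, 0, 0, -0.45, 0, 0, 0],
  [0.05, 0, 0, -0.45, 0, 0, 0],
  [0.05, 0, 0, -0.45, 0, 0, 0],
  [0.05, 0, 0, 0, 0, 0, 0],
])

```text
time_s: 16.55
ee_pos: [0.5033, -0.3706, 0.2009]
eef_rot: [3.137, 0.002, 1.385]
force: [-0.2, 0.1, -0.8]
grip_width: 0.0171
grip_force: 25.0
```

Request:
move_arm([
  [0.05, 0.395, -0.064, 0, 0, 0, 0],
  [0.05, 0.395, -0.064, 0, 0, 0, 0],
  [0.05, 0.395, -0.064, 0, 0, 0, 0],
  [0.05, 0.395, -0.064, 0, 0, 0, 0],
  [0.05, 0.395, -0.064, 0, 0, 0, 0],
  [0.05, 0.395, -0.064, 0, 0, 0, 0],
  [0.05, 0.395, -0.064, 0, 0, 0, 0],
  [0.05, 0.395, -0.064, 0, 0, 0, 0],
  [0.05, 0.395, -0.064, 0, 0, 0, 0],
  [0.05, 0.395, -0.064, 0, 0, 0, 0],
  [0.05, 0.395, -0.064, 0, 0, 0, 0],
  [0.05, 0.395, -0.064, 0, 0, 0, 0],
  [0.05, 0.395, -0.064, 0, 0, 0, 0],
  [0.05, 0.395, -0.064, 0, 0, 0, 0],
  [0.05, 0.395, -0.064, 0, 0, 0, 0],
  [0.05, 0.395, -0.064, 0, 0, 0, 0],
  [0.05, 0.395, -0.064, 0, 0, 0, 0],
  [0.05, 0.395, -0.064, 0, 0, 0, 0],
  [0.05, 0.395, -0.064, 0, 0, 0, 0],
  [0.05, 0.395, -0.064, 0, 0, 0, 0],
])

```text
time_s: 18.55
ee_pos: [0.5122, 0.0311, 0.1968]
eef_rot: [-3.141, 0.0, 1.385]
force: [-0.2, -0.3, -1.8]
grip_width: 0.0172
grip_force: 25.0
```

Run:
```python
from h import *
o=ctrl.get_obs();print(o["ee_pos"],o["eef_rot"],o["grip_width"],o["grip_force"])
s=ctrl.camera("side")
e=o["ee_pos"]
print("pred pin body",proj([e+[0,0,.004],e+[0,0,.049]],s).round(1))
for d in ctrl.cut_out("pin",s)[:2]:
    v,u=np.nonzero(d["mask"]);print(d["conf"],d["centre"],u.min(),u.max(),v.min(),v.max())
```

```text
[0.5122444  0.03110779 0.19683351] [-3.14060783e+00  1.70868095e-04  1.38486011e+00] 0.017192781640785425 24.999407529830933
pred pin body [[299.8 136.6]
 [299.3 117.1]]
0.57 [130.9, 296.6] 293 305 118 138
```

Request:
move_arm([
  [0.05, 0, 0, 0.4, 0, 0, 0],
  [0.05, 0, 0, 0.4, 0, 0, 0],
  [0.05, 0, 0, 0.4, 0, 0, 0],
  [0.05, 0, 0, 0.4, 0, 0, 0],
  [0.05, 0, 0, 0.4, 0, 0, 0],
  [0.05, 0, 0, 0.4, 0, 0, 0],
  [0.05, 0, 0, 0.3, 0, 0, 0],
  [0.05, 0, 0, 0.25, 0, 0, 0],
  [0.05, 0, 0, 0, 0, 0, 0],
])

```text
time_s: 19.55
ee_pos: [0.5118, 0.0296, 0.0485]
eef_rot: [-3.139, 0.001, 1.384]
force: [-0.5, 0.4, -1.0]
grip_width: 0.0175
grip_force: 25.0
```

Request:
move_arm([
  [0.38, 0, 0, 0, 0, 0, 0],
  [0.38, 0, 0, 0, 0, 0, 0],
  [0.38, 0, 0, 0, 0, 0, 0],
  [0.38, 0, 0, 0, 0, 0, 0],
  [0.38, 0, 0, -0.2, 0, 0, 0],
  [0.38, 0, 0, -0.4, 0, 0, 0],
  [0.38, 0, 0, -0.4, 0, 0, 0],
  [0.38, 0, 0, -0.4, 0, 0, 0],
  [0.38, 0, 0, -0.4, 0, 0, 0],
  [0.38, 0, 0, -0.4, 0, 0, 0],
  [0.38, 0, 0, -0.4, 0, 0, 0],
  [0.38, 0, 0, -0.4, 0, 0, 0],
  [0.38, 0, 0, 0, 0, 0, 0],
])

```text
time_s: 20.85
ee_pos: [0.5138, 0.03, 0.2032]
eef_rot: [3.137, -0.001, 1.385]
force: [-0.5, -0.4, -0.2]
grip_width: 0.0355
grip_force: 0.0
```

Request:
move_arm([
  [0.6, 0, 0, 0, 0, 0, -0.116],
  [0.6, 0, 0, 0, 0, 0, -0.116],
  [0.6, 0, 0, 0, 0, 0, -0.116],
  [0.6, 0, 0, 0, 0, 0, -0.116],
  [0.6, -0.35, -0.08, 0, 0, 0, 0],
  [0.6, -0.35, -0.08, 0, 0, 0, 0],
  [0.6, -0.35, -0.08, 0, 0, 0, 0],
  [0.6, -0.35, -0.08, 0, 0, 0, 0],
  [0.6, -0.35, -0.08, 0, 0, 0, 0],
  [0.6, -0.35, -0.08, 0, 0, 0, 0],
  [0.6, -0.35, -0.08, 0, 0, 0, 0],
  [0.6, -0.35, -0.08, 0, 0, 0, 0],
  [0.6, -0.35, -0.08, 0, 0, 0, 0],
  [0.6, -0.35, -0.08, 0, 0, 0, 0],
  [0.6, -0.35, -0.08, 0, 0, 0, 0],
  [0.6, -0.35, -0.08, 0, 0, 0, 0],
  [0.6, -0.35, -0.08, 0, 0, 0, 0],
  [0.6, -0.35, -0.08, 0, 0, 0, 0],
  [0.6, 0, 0, 0, 0, 0, 0],
])

```text
time_s: 22.75
ee_pos: [0.526, -0.223, 0.1997]
eef_rot: [-3.141, -0.0, 1.847]
force: [0.9, 0.5, 0.1]
grip_width: 0.0566
grip_force: 0.0
```

Request:
move_arm([
  [0.6, 0, 0, 0.5, 0, 0, 0],
  [0.6, 0, 0, 0.5, 0, 0, 0],
  [0.6, 0, 0, 0.5, 0, 0, 0],
  [0.6, 0, 0, 0.5, 0, 0, 0],
  [0.6, 0, 0, 0.4, 0, 0, 0],
  [0.6, 0, 0, 0.3, 0, 0, 0],
  [0.6, 0, 0, 0.2, 0, 0, 0],
  [0.6, 0, 0, 0, 0, 0, 0],
])

```text
time_s: 23.55
ee_pos: [0.5257, -0.2205, 0.0539]
eef_rot: [-3.14, -0.001, 1.849]
force: [0.7, 0.6, 0.7]
grip_width: 0.0564
grip_force: 0.0
```

Run:
```python
from h import *
o=ctrl.get_obs();print(o["ee_pos"],o["eef_rot"],o["grip_width"])
s=ctrl.camera("side");t=ctrl.camera("top")
for c,n in((s,"side"),(t,"top")):
  for d in ctrl.cut_out("pin",c)[:2]: print(n,"pin",d["conf"],d["centre"])
  for a,ce,m in blobs(c,(5,150,100),(16,255,255),(324,251) if n=="side" else (316,232),25,2):
    v,u=np.nonzero(m);print(n,"bar",a,ce,u.min(),u.max(),v.min(),v.max())
e=o["ee_pos"];print(proj([e+[0,0,.029],[.526,-.2208,.05],[.526,-.2208,.04]],s).round(1))
```

```text
[ 0.52569815 -0.22054207  0.0539448 ] [-3.14016702e+00 -1.39175756e-03  1.84893949e+00] 0.05641658080390303
side pin 0.31 [199.9, 299.1]
side bar 255 [325.36078431 243.30196078] 314 334 231 256
top pin 0.42 [240.6, 214.9]
[[323.6 221.9]
 [323.9 237.3]
 [324.  241.9]]
```

Request:
move_arm([
  [0.6, 0, 0, 0.3, 0, 0, 0],
  [0.6, 0, 0, 0.3, 0, 0, 0],
  [0.6, 0, 0, 0.25, 0, 0, 0],
  [0.6, 0, 0, 0.15, 0, 0, 0],
  [0.6, 0, 0, 0.08, 0, 0, 0],
  [0.6, 0, 0, 0, 0, 0, 0],
])

```text
time_s: 24.35
ee_pos: [0.526, -0.2209, 0.0004]
eef_rot: [-3.141, -0.001, 1.849]
force: [-0.3, 0.0, -0.3]
grip_width: 0.0562
grip_force: 0.0
```

Request:
move_arm([
  [0, 0, 0, 0, 0, 0, 0],
  [0, 0, 0, 0, 0, 0, 0],
  [0, 0, 0, 0, 0, 0, 0],
  [0, 0, 0, 0, 0, 0, 0],
  [0, 0, 0, 0, 0, 0, 0],
  [0, 0, 0, 0, 0, 0, 0],
  [0, 0, 0, 0, 0, 0, 0],
  [0, 0, 0, 0, 0, 0, 0],
], force=40)

```text
time_s: 25.15
ee_pos: [0.5263, -0.221, 0.0011]
eef_rot: [3.141, 0.0, 1.849]
force: [-0.0, 0.6, 2.0]
grip_width: 0.0147
grip_force: 40.0
```

Request:
move_arm([
  [0, 0, 0, -0.2, 0, 0, 0],
  [0, 0, 0, -0.4, 0, 0, 0],
  [0, 0, 0, -0.4, 0, 0, 0],
  [0, 0, 0, -0.4, 0, 0, 0],
  [0, 0, 0, -0.4, 0, 0, 0],
  [0, 0, 0, -0.4, 0, 0, 0],
  [0, 0, 0, -0.4, 0, 0, 0],
  [0, 0, 0, -0.4, 0, 0, 0],
  [0, 0, 0, -0.4, 0, 0, 0],
  [0, 0, 0, 0, 0, 0, 0],
])

```text
time_s: 26.15
ee_pos: [0.5271, -0.2214, 0.1741]
eef_rot: [3.138, 0.003, 1.849]
force: [0.1, -0.1, -1.7]
grip_width: 0.0147
grip_force: 40.0
```

Request:
move_arm([
  [0, 0.35, 0.0775, 0, 0, 0, 0],
  [0, 0.35, 0.0775, 0, 0, 0, 0],
  [0, 0.35, 0.0775, 0, 0, 0, 0],
  [0, 0.35, 0.0775, 0, 0, 0, 0],
  [0, 0.35, 0.0775, 0, 0, 0, 0],
  [0, 0.35, 0.0775, 0, 0, 0, 0],
  [0, 0.35, 0.0775, 0, 0, 0, 0],
  [0, 0.35, 0.0775, 0, 0, 0, 0],
  [0, 0.35, 0.0775, 0, 0, 0, 0],
  [0, 0.35, 0.0775, 0, 0, 0, 0],
  [0, 0.35, 0.0775, 0, 0, 0, 0],
  [0, 0.35, 0.0775, 0, 0, 0, 0],
  [0, 0.35, 0.0775, 0, 0, 0, 0],
  [0, 0.35, 0.0775, 0, 0, 0, 0],
  [0, 0, 0, 0, 0, 0, -0.041],
  [0, 0, 0, 0, 0, 0, 0],
])

```text
time_s: 27.75
ee_pos: [0.5104, 0.031, 0.1706]
eef_rot: [-3.141, -0.0, 1.892]
force: [0.1, -1.3, -1.6]
grip_width: 0.0145
grip_force: 40.0
```

Run:
```python
from h import *
from scipy.optimize import minimize
o=ctrl.get_obs();print(o["ee_pos"],o["eef_rot"],o["grip_width"],o["force"])
s=ctrl.camera("side");t=ctrl.camera("top");e=o["ee_pos"];z=e[2]-.0011
P=[np.r_[cyl(.0365,z),cyl(.0365,z+.016)],np.r_[cyl(.046,z+.016),cyl(.046,z+.021)]]
for c,n in((s,"side"),(t,"top")):
  for d in ctrl.cut_out("lid",c)[:2]:
    v,u=np.nonzero(d["mask"]);print(n,"lid",d["conf"],np.round(d["centre"],1),len(u),u.min(),u.max(),v.min(),v.max())
m=render(P,(e[0],e[1],0),s)>.5;v,u=np.nonzero(m);print("pred",u.min(),u.max(),v.min(),v.max())
v=[];a=np.hstack([cv2.resize(s["color"][110:230,240:360],(400,400),interpolation=2),cv2.resize(t["color"][190:290,160:260],(400,400),interpolation=2)]);cv2.imwrite("pics/l.png",a)
```

```text
[0.51041027 0.03097815 0.17063154] [-3.14089208e+00 -2.58659384e-04  1.89234278e+00] 0.014529686879093034 [ 0.0787811  -1.2677237  -1.62550572]
side lid 0.96 [142.6 297.4] 603 280 318 129 154
top lid 0.63 [236.3 209.4] 551 200 220 219 257
top lid 0.47 [175.3 415.6] 739 401 431 163 194
pred 280 319 137 153
```

View pics/l.png

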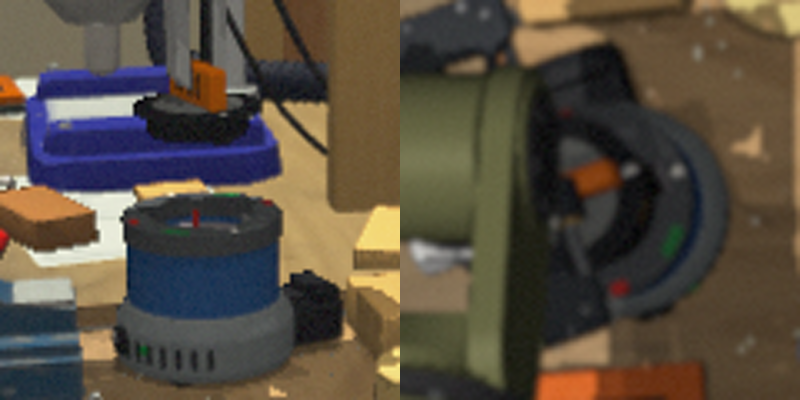

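The lid hangs level over the tumbler. In the top view its pointer is at about px (217.5,232) and the slot's white mark at (229,232). The side silhouette matches the prediction to about 1 px. I'll do a quick numeric check of the lid against the mouth, then lower it.

Run:
```python
from h import *
t=ctrl.camera("top");s=ctrl.camera("side");o=ctrl.get_obs();e=o["ee_pos"];z=e[2]-.0011
for a,ce,m in blobs(t,(0,0,130),(180,70,255),(222,232),14,4,2): print("white",a,ce.round(1),"on lid plane",onz(ce,z+.021,t)[0,:2].round(4),"on rim",onz(ce,.112,t)[0,:2].round(4))
y=.32; u=np.array([-np.sin(y),np.cos(y)])
for r in(.038,.042,.044): print("lid -y pred",r,(e[:2]-u*r).round(4))
# disc right edge: lid dark vs rim grey along rays
g=cv2.cvtColor(t["color"],cv2.COLOR_BGR2GRAY).astype(np.float32)
for th in(-95,-85,-60,-50,-40):
    d=np.array([np.cos(np.radians(th)),np.sin(np.radians(th))]);rs=np.arange(.036,.058,.001)
    p=proj(np.c_[e[:2]+rs[:,None]*d,np.full(len(rs),z+.021)],t).astype(np.float32)
    print(th,cv2.remap(g,p[None,:,0],p[None,:,1],cv2.INTER_LINEAR)[0].astype(int).tolist())
```

```text
lid -y pred 0.038 [ 0.523  -0.0066]
lid -y pred 0.042 [ 0.5242 -0.0104]
lid -y pred 0.044 [ 0.5249 -0.0123]
-95 [17, 18, 20, 19, 18, 16, 15, 15, 17, 17, 16, 15, 12, 10, 14, 18, 23, 28, 33, 38, 41, 40, 40]
-85 [20, 17, 13, 15, 17, 17, 17, 15, 13, 11, 10, 10, 9, 7, 8, 8, 11, 16, 22, 29, 36, 42, 48]
-60 [25, 22, 18, 15, 17, 19, 19, 18, 18, 24, 31, 37, 39, 40, 41, 41, 41, 41, 41, 40, 40, 41, 42]
-50 [17, 15, 16, 18, 19, 18, 17, 17, 19, 25, 31, 37, 42, 46, 49, 49, 49, 47, 46, 44, 42, 41, 41]
-40 [16, 14, 16, 19, 17, 16, 17, 19, 20, 23, 28, 34, 38, 41, 42, 42, 40, 40, 41, 41, 42, 42, 43]
```

Request:
move_arm([
  [0, -0.02, 0, 0.4, 0, 0, 0],
  [0, 0, 0, 0.35, 0, 0, 0],
  [0, 0, 0, 0.2, 0, 0, 0],
  [0, 0, 0, 0.1, 0, 0, 0],
  [0, 0, 0, 0, 0, 0, 0],
])

```text
time_s: 28.55
ee_pos: [0.5113, 0.0285, 0.1183]
eef_rot: [-3.141, -0.0, 1.89]
force: [-0.1, 1.2, -0.5]
grip_width: 0.0147
grip_force: 40.0
```

Request:
move_arm([
  [0, 0, 0, 0.04, 0, 0, 0],
  [0, 0, 0, 0.04, 0, 0, 0],
  [0, 0, 0, 0.04, 0, 0, 0],
  [0, 0, 0, 0, 0, 0, 0],
])

```text
time_s: 28.95
ee_pos: [0.5114, 0.0286, 0.1125]
eef_rot: [-3.142, -0.0, 1.89]
force: [0.1, 1.3, -2.1]
grip_width: 0.0146
grip_force: 40.0
```

Request:
move_arm([
  [0, 0.02, 0, 0, 0, 0, 0],
  [0, 0, 0, 0.04, 0, 0, 0],
  [0, 0, 0, 0.04, 0, 0, 0],
  [0, 0, 0, 0, 0, 0, 0],
])

```text
time_s: 29.35
ee_pos: [0.5109, 0.0295, 0.1082]
eef_rot: [-3.141, -0.0, 1.89]
force: [-0.1, -0.1, -0.4]
grip_width: 0.0147
grip_force: 40.0
```

Request:
move_arm([
  [0, 0, 0, 0.04, 0, 0, 0],
  [0, 0, 0, 0, 0, 0, 0],
])

```text
time_s: 29.55
ee_pos: [0.511, 0.0295, 0.1063]
eef_rot: [-3.141, -0.0, 1.89]
force: [-0.3, -0.1, -1.4]
grip_width: 0.0149
grip_force: 40.0
```

It is entering with no contact force, so I'll continue to the seat.

Request:
move_arm([
  [0, 0, 0, 0.04, 0, 0, 0],
  [0, 0, 0, 0.04, 0, 0, 0],
  [0, 0, 0, 0.04, 0, 0, 0],
  [0, 0, 0, 0, 0, 0, 0],
])

```text
time_s: 29.95
ee_pos: [0.5109, 0.0295, 0.1002]
eef_rot: [-3.141, -0.0, 1.89]
force: [-0.5, -0.8, -1.7]
grip_width: 0.0146
grip_force: 40.0
```

Request:
move_arm([
  [0, 0, 0, 0.04, 0, 0, 0],
  [0, 0, 0, 0.03, 0, 0, 0],
  [0, 0, 0, 0, 0, 0, 0],
  [0, 0, 0, 0, 0, 0, 0],
])

```text
time_s: 30.35
ee_pos: [0.5111, 0.0295, 0.0971]
eef_rot: [3.141, 0.0, 1.89]
force: [-0.4, -0.3, 1.3]
grip_width: 0.0148
grip_force: 40.0
```

Request:
move_arm([
  [0, 0, 0, 0.03, 0, 0, 0],
  [0, 0, 0, 0, 0, 0, 0],
  [0, 0, 0, 0, 0, 0, 0],
], force=55)

```text
time_s: 30.65
ee_pos: [0.5112, 0.0295, 0.0971]
eef_rot: [3.141, 0.0, 1.89]
force: [-9.6, -0.3, 18.1]
grip_width: 0.0144
grip_force: 55.0
```

Request:
move_arm([
  [0, 0, 0, 0, 0, 0, 0.06],
  [0, 0, 0, 0, 0, 0, 0.06],
  [0, 0, 0, 0, 0, 0, 0.06],
  [0, 0, 0, 0, 0, 0, 0.06],
  [0, 0, 0, 0, 0, 0, 0.06],
  [0, 0, 0, 0, 0, 0, 0.06],
  [0, 0, 0, 0, 0, 0, 0],
])

```text
time_s: 31.35
ee_pos: [0.5121, 0.0295, 0.0971]
eef_rot: [3.139, 0.0, 1.528]
force: [-2.1, -1.3, 13.8]
grip_width: 0.0145
grip_force: 55.1
```

Seated with about 15 N of down-push. I'll turn it the rest of the way.

Request:
move_arm([
  [0, 0, 0, 0, 0, 0, 0.06],
  [0, 0, 0, 0, 0, 0, 0.06],
  [0, 0, 0, 0, 0, 0, 0.06],
  [0, 0, 0, 0, 0, 0, 0.06],
  [0, 0, 0, 0, 0, 0, 0.06],
  [0, 0, 0, 0, 0, 0, 0.06],
  [0, 0, 0, 0, 0, 0, 0.06],
  [0, 0, 0, 0, 0, 0, 0],
  [0, 0, 0, 0, 0, 0, 0],
])

```text
time_s: 32.25
ee_pos: [0.512, 0.0295, 0.0971]
eef_rot: [3.139, -0.001, 1.11]
force: [-3.3, -0.6, 14.4]
grip_width: 0.0144
grip_force: 55.1
```

Run:
```python
from h import *
o=ctrl.get_obs();print(o["ee_pos"],o["eef_rot"],o["force"],o["moment"],o["grip_force"])
s=ctrl.camera("side")
for a,ce,m in blobs(s,(5,150,90),(16,255,255),(300,165),30,2):
    v,u=np.nonzero(m);print("bar",a,ce.round(1),u.min(),u.max(),v.min(),v.max())
y=o["eef_rot"][2]-np.pi/2
for w in (y,y+.15,y-.15):
    m=render([box(-.0075,.0075,-.036,.036,.117,.146)],(.5115,.0298,w),s)>.5;v,u=np.nonzero(m);print("pred",round(w,2),u.min(),u.max(),v.min(),v.max())
for n,lo,hi in(("green",(40,120,50),(85,255,255)),("white",(0,0,130),(180,60,255))):
  for a,ce,m in blobs(s,lo,hi,(301,172),26,5,3): p=onz(ce,.112 if n=="green" else .117,s)[0,:2]-[.5126,.0333]; print(n,a,ce.round(1),np.degrees(np.arctan2(p[1],p[0])).round(1),np.hypot(*p).round(3))
```

```text
[0.5119795  0.02949306 0.09708895] [ 3.13909469e+00 -1.00225045e-03  1.11022670e+00] [-3.29046402 -0.64326002 14.40028787] [-0.05744395  0.63966913  0.33341817] 55.12073993682861
bar 121 [297.3 167. ] 293 305 158 174
pred -0.46 292 308 156 176
pred -0.31 294 306 156 176
pred -0.61 290 310 156 175
green 4 [291.5 179. ] -121.8 0.051
```

Run:
```python
from station import ctrl
print(ctrl.hand_in())
```

```text
the job is handed in; nothing more can be done
None
```

The job is handed in: the pin was measured at about 7 N on the jaws and dropped in the tub, and the lid is seated, turned about 45° clockwise and still gripped at 55 N. The turn is read from the wrist, not from the pointers in a picture, and the judge gave no verdict.

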